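Fit the counting disc to the fastener counter

ROBOT

A 6-joint arm with a two-finger parallel gripper is mounted at the origin on the work surface. World frame = base frame: x ahead of the robot, y to its left, z up, the work surface at z = 0. Lengths are in mm, angles in rad, forces in N, time in s.
With the tool pointing down it reaches from about 300 to 775 mm from the base axis. Payload 14.6 kg.
Tool frame: the origin (TCP) lies between the finger pads; the fingertips stand 8 mm ahead of it and the grasp point (between the pads) lies 11 mm behind it; x points along the fingers, y is the direction in which the jaws open and shut, and the axes are right-handed (so a half turn about x gives the same grasp; the last joint's range is limited). The gripper opens to 94 mm and grips with 3 to 60 N. Pads are 16 mm wide; open, the fingers measure 119 mm over their backs; the gripper's body (75 mm by 177 mm) begins 78 mm behind the grasp point.
Start: joints at [-1.169, 0.3, 1.521, -0, 1.321, -0.067], TCP at [248.491, -490.654, 213.446] pointing down, gripper open.
Joint ranges: [-3.03, 3.03], [-0.79, 2.21], [0.23, 2.52], [-1.04, 4.18], [0, 3.07], [-2.55, 2.55]. Speed limits (rad/s): [2.22, 2.22, 2.57, 3.14, 3.14, 3.14].

INTERFACE

Orientations are given as [roll, pitch, yaw] about the fixed x, y, z axes, in that order (R = Rz(yaw) Ry(pitch) Rx(roll)).
In Python, from cell import telemetry, camera, calibration, order gives the robot as it stands.
- The arm moves only by the shell command python3 -m handwheel 'ROWS' [FORCE]. ROWS is JSON, a list of rows, each a list of 7 numbers: the turn, a rotation vector about the tool's x, y, z as a fraction of full scale, then the shift along the tool's x, y, z as a fraction of full scale, then the opening, from 0 (shut) to 1 (fully open). A call has 1 to 12 rows; each row is the pose to reach, as a shift and turn from the pose measured when the call began, along the tool's axes at that moment, turning the shorter way round; what a row does not reach only later rows make up. Full scale, the value 1, is 300 mm for a shift and pi rad for a turn. A row lasts 1/8 s, in which the tool goes at most 62.5 mm and 10.7 degrees, less where a joint would pass 70% of its speed; a pose out of reach is approached as far as the arm can. A call with a number of a shift or a turn outside -1 to 1 is refused whole. A call with a gripper value outside its range is refused whole. The fingers move at their own pace and stop on an object; FORCE is the grip in N (left out, the last holds). Time passes only in rows, so rows that repeat a pose let the fingers close. It gives the time, the measured TCP pose, the force and the opening at its end, in the units of the state.
- telemetry.read_state(): the state, without advancing time (a new reading comes with each control period).
- camera(name): name is "side" or "top" or "wrist"; returns the picture (420x560x3 uint8, red, green, blue); there is no depth.
- calibration(name): a dict with "fov_y" (degrees; the focal length in pixels is half the picture's height over the tangent of half this angle, whatever the lens; pixels are square), "cx", "cy" (the principal point, pixels), "position" and "attitude" of the camera in the world. Camera axes: x right, y down, z forward; pixel columns grow to the right and rows downward; lengths in mm; the calibration is good to about 2 mm. A picture is of the moment at which its call begins: read the wrist's pose just before it. calibration takes no time and is no camera call; for the wrist camera it gives the pose at the moment of the call.
- order.sign_off(): hands the job in, once; it reports no verdict.
The state is a dict: "clock": time; "joints": joint angles; "qd": joint speeds; "effort": joint torques, N m; "eef_pos": TCP position; "eef_rot": TCP orientation; "wrist_force": force on the tool from outside, world axes, zero at the start; "moment": the same for the moment, N m; "finger_gap": finger opening in mm.
Only numpy, scipy, OpenCV 4.12 (cv2) and the standard library are available. Lean on these libraries where they do the work, as an engineer would, in place of code of your own. Each camera call takes 0.05 s, during which the arm holds its last target.

TASK

Fit the counting disc, the aluminium disc with the square hub, onto the grey counting machine: lower it over the spindle, find the drive pin by turning it gently without ever forcing it down, and seat it flat and fully home. Then slide the machine's catch fully in over the disc's rim and let go, leaving everything else on the counter where it is.

Things in the scene. Friction and masses are not known exactly. Their poses are not given: they have to be found in the camera images.
- disc_centre (a point): Centre of the loose counting disc, half-way up its 44 mm (22 mm above its underside). 0.36 kg, aluminium: a disc 120 mm across, 8 mm thick, pockets round its rim; on it a square hub 36 x 36 mm, 36 mm high, sides parallel to the disc's x and y. A 21.2 mm bore runs through on the axis. z up. Starts flat on the counter. Grip it across two opposite sides of the hub, tips clear of the disc.
- pin_hole (a point): Centre of the disc's only pin hole at the disc's underside: round, 11.6 mm, right through the 8 mm disc, 40 mm from the disc's axis along the disc's +x; axes as the disc's.
- machine: The fixed counting machine: grey housing 240 (x) x 220 (y) mm, top 70 mm above the counter; origin under its centre on the counter, z up. On its -x side are a chute, a dark display and keys, on top in the middle the faceplate with spindle and drive pin, along its +y edge the catch.
- spindle_foot (a point): Point on the spindle axis at the upper face of the machine's round steel faceplate (100 mm across), 78 mm above the counter; axes parallel to the machine's. The disc's underside rests on this face when fully home. More than 60 N between disc and machine would damage it.
- spindle_top (a point): Centre of the top of the fixed steel spindle, 46 mm above the faceplate's face. The spindle is 20 mm thick; its top 6 mm taper to 11 mm. Axes parallel to the machine's.
- pin_middle (a point): Fixed mark: where the drive pin's top would be if it were straight along the machine's +x, 40 mm from the axis. The real pin (10 mm thick, 7.5 mm high, hardly tapered) stands 0.1 to 0.6 rad further round, counterclockwise from above, not measured: feel for it. The disc drops on within about 0.03 rad of it; else it rests on it, 7.5 mm too high, and can be turned. A brake (3 N m) holds the pin.
- catch (a joint): Travel of the hold-down catch: 0 fully out, 0.022 (m) fully in, at its stop. Moves along the machine's -y, towards the spindle, with about 3 N of friction; stays where left. Starts 0 to 3 mm in. Its steel tongue, 30 mm wide, 6 mm thick, has its underside 10 mm above the faceplate's face: it passes over the rim of a disc that is fully home, else is blocked by it.
- catch_knob (a point): Middle of the catch's upright round black knob, 16 mm thick, 28 mm high; its top is 44 mm, this point 30 mm above the faceplate's face, 98 mm from the spindle axis along the machine's +y when fully out, 76 mm when fully in. Moves with the catch; axes parallel to the machine's. It can be pushed or pinched from above.
- spacer: plain flat steel ring, 90 mm across, 32 mm hole, 10 mm thick, no hub; lies on the counter and is not part of the job; origin under its centre.
- paint_tin: white tin, 100 mm across, 115 mm high, stands on the counter; not part of the job; origin under its centre.
- varnish_tin: smaller white tin, 84 mm across, 100 mm high, stands on the counter; not part of the job; origin under its centre.
- screw_carton: cardboard box 110 x 70 x 50 mm; not part of the job; origin under its centre.
- hinge_carton: cardboard box 130 x 80 x 60 mm; not part of the job; origin under its centre.
- gate_handle: steel plate 30 x 140 mm with a bow handle, 35 mm high; lies on the counter; not part of the job; origin under its centre.
Not all that is in view belongs to the job. Leave any orange or yellow look-alike of the part that bears disc_centre alone.

How it is judged:
By the outcome, as a careful person would: the job done as asked, in the order asked, and still so for the second after the job is handed in, with the robot touching nothing.
It also fails if it takes over 72 s, if anything falls off the work surface, if the arm or the gripper's body presses on something with over 40 N, if the wrist force passes 120 N, or if a joint passes its speed limit or range.

## Working session

There is one attempt and no reset: what is moved stays moved. The work goes in short steps, Python scripts to look and compute and a shell command to move; the robot and the scene stay as the last step left them, time stands still between calls to the robot, and variables do not carry over. Pictures are saved under pics/ and viewed, and the job is handed in when it is done.

```bash
ls; mkdir -p pics
python3 - <<'E'
from cell import telemetry,camera,calibration
import cv2
print(telemetry.read_state())
for n in("side","top","wrist"):
    print(n,calibration(n)); cv2.imwrite(f"pics/{n}0.png",camera(n)[:,:,::-1])
E
```

```text
pics
{'clock': 0.0, 'joints': array([-1.16859455e+00,  3.00482694e-01,  1.52160042e+00,  8.99554795e-06,
        1.32071438e+00, -6.65959660e-02]), 'qd': array([-7.44920219e-04,  1.88027450e-03, -3.53655925e-04, -7.66779224e-04,
        1.04091631e-03, -2.80053694e-05]), 'effort': array([-3.44359971e-03, -5.31816852e+01, -3.52738345e+01,  7.07440870e-02,
        2.44933198e-02, -9.54093798e-05]), 'eef_pos': array([ 248.39494057, -490.41600219,  212.87179209]), 'eef_rot': array([-1.64462385,  1.56959145,  1.96576431]), 'wrist_force': array([0.35383967, 0.21694512, 0.31261068]), 'moment': array([-0.01724743,  0.01165157, -0.06368603]), 'finger_gap': 93.92876698228864}
side {'fov_y': 47.07915045869924, 'cx': 277.3116854193292, 'cy': 210.61485168324293, 'position': array([ 389.87679053,  950.73368776, 1374.72049579]), 'attitude': array([-2.46169201,  0.01365768, -2.99081433])}
top {'fov_y': 47.120949613762164, 'cx': 274.65375765613754, 'cy': 215.4466871137282, 'position': array([ 336.20562712,  -50.59888853, 1530.57470996]), 'attitude': array([-2.98814878e+00, -1.02063916e-04, -1.59857001e+00])}
wrist {'fov_y': 70.9831036749172, 'cx': 279.3196755686061, 'cy': 209.16682999110677, 'position': array([ 323.84927407, -452.35042011,  383.88535562]), 'attitude': array([ 2.84839944e+00, -6.95094644e-05, -1.10194960e+00])}
```

View pics/side0.png

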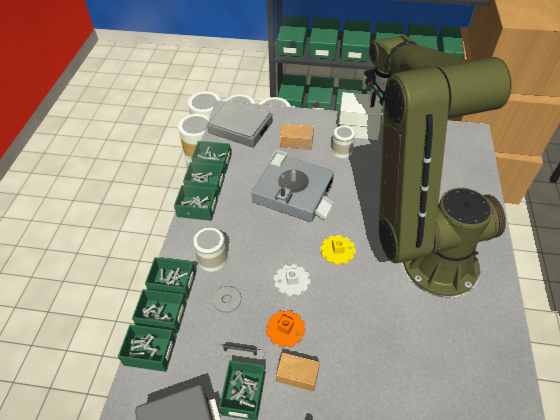

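View pics/top0.png

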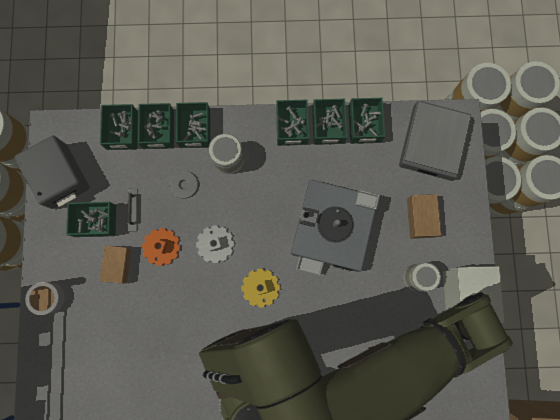

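View pics/wrist0.png

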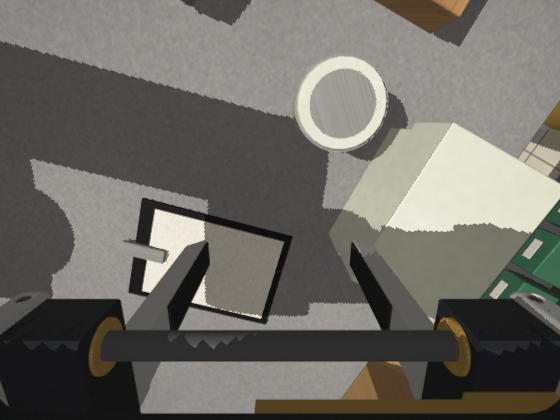

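```bash
cat > h.py <<'E'
import numpy as np, cv2
from scipy.spatial.transform import Rotation as Ro
from cell import telemetry,camera,calibration
def ray(c,u,v):
    f=210/np.tan(np.radians(c["fov_y"])/2)
    R=Ro.from_euler('xyz',c["attitude"]).as_matrix()
    return np.array(c["position"]),R@np.array([(u-c["cx"])/f,(v-c["cy"])/f,1.])
def onz(c,u,v,z):
    p,d=ray(c,u,v); return p+d*(z-p[2])/d[2]
def proj(c,P):
    f=210/np.tan(np.radians(c["fov_y"])/2)
    R=Ro.from_euler('xyz',c["attitude"]).as_matrix()
    q=R.T@(np.array(P)-c["position"]); return np.array([c["cx"]+f*q[0]/q[2],c["cy"]+f*q[1]/q[2]])
def delta(target_pos,target_R=None):
    s=telemetry.read_state(); R=Ro.from_euler('xyz',s["eef_rot"])
    sh=R.inv().apply(np.array(target_pos)-s["eef_pos"])/300
    t=np.zeros(3) if target_R is None else (R.inv()*target_R).as_rotvec()/np.pi
    return t,sh
def down(yaw_open):
    # tool x down, tool y horizontal at angle yaw_open
    x=np.array([0,0,-1.]); y=np.array([np.cos(yaw_open),np.sin(yaw_open),0]); return Ro.from_matrix(np.c_[x,y,np.cross(x,y)])
E
python3 - <<'E'
from h import *
a=cv2.imread('pics/top0.png')
cv2.imwrite('pics/topc.png',cv2.resize(a[170:310,130:390],None,fx=3,fy=3,interpolation=cv2.INTER_CUBIC))
b=cv2.imread('pics/side0.png')
cv2.imwrite('pics/sidec.png',cv2.resize(b[140:360,200:360],None,fx=2.7,fy=2.7,interpolation=cv2.INTER_CUBIC))
c=calibration("top")
for n,u,v,z in [("disc",215,243,8),("org",161,247,8),("yel",261,288,8),("spindle",337,223,124),("knob",305,214,120),("tin",225,150,115)]: print(n,onz(c,u,v,z))
s=telemetry.read_state();print(Ro.from_euler('xyz',s["eef_rot"]).as_matrix().round(3))
E
```

```text
disc [488.46157364 134.2590124    8.        ]
org [480.50089489 305.32492904   8.        ]
yel [343.33844569  -8.24918284   8.        ]
spindle [ 526.03005359 -239.9076405   124.        ]
knob [ 556.11811654 -146.87268307  120.        ]
tin [760.36530513  88.39106461 115.        ]
[[-0.     0.452 -0.892]
 [ 0.001 -0.892 -0.452]
 [-1.    -0.001 -0.   ]]
```

View pics/topc.png

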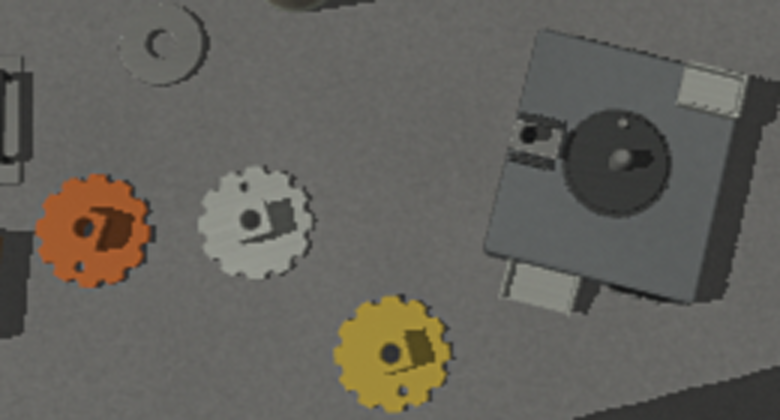

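View pics/sidec.png

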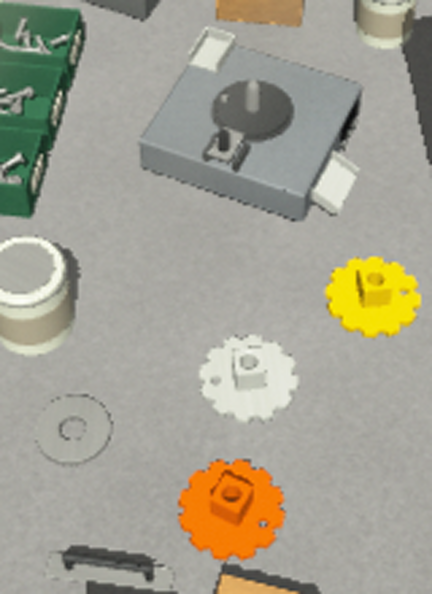

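Run:
```python
from h import *
print(delta([520,-240,205],down(-0.2)))
```

```text
(array([-2.87118911e-01, -1.42843367e-04,  2.54235473e-04]), array([ 0.02712516, -0.33584754, -1.18485044]))
```

```bash
python3 -m handwheel '[[-0.06,0,0,0.01,-0.05,-0.2,1],[-0.12,0,0,0.01,-0.11,-0.4,1],[-0.18,0,0,0.01,-0.17,-0.6,1],[-0.24,0,0,0.01,-0.23,-0.8,1],[-0.287,0,0,0.01,-0.28,-1,1],[-0.287,0,0,0.01,-0.28,-1,1],[-0.287,0,0,0.01,-0.28,-1,1]]'
python3 - <<'E'
from h import *
print(delta([520,-240,205],down(-0.2)))
E
```

```text
clock: 1.02
eef_pos: [477.8, -280.2, 209.8]
eef_rot: [-2.195, 1.569, 2.316]
wrist_force: [-0.2, -0.1, -0.6]
finger_gap: 94.0
(array([-0.00035414, -0.00025742,  0.00035677]), array([ 0.01608438,  0.11125115, -0.15927695]))
```

```bash
python3 -m handwheel '[[0,0,0,0.016,0.11,-0.16,1],[0,0,0,0.016,0.11,-0.16,1],[0,0,0,0.016,0.11,-0.16,1]]'
python3 - <<'E'
from h import *
s=telemetry.read_state(); c=calibration("wrist"); im=camera("wrist")[:,:,::-1]
print(s["eef_pos"],s["qd"].round(4)); np.save("m1.npy",c,allow_pickle=True); cv2.imwrite("pics/m1.png",im)
E
```

```text
clock: 1.4
eef_pos: [518.8, -240.8, 205.0]
eef_rot: [-1.961, 1.569, 2.549]
wrist_force: [-0.2, -1.4, 0.6]
finger_gap: 94.1
[ 518.83692544 -240.84251124  204.97211693] [-0.011  -0.0067  0.0009 -0.0004 -0.0001 -0.0009]
```

View pics/m1.png

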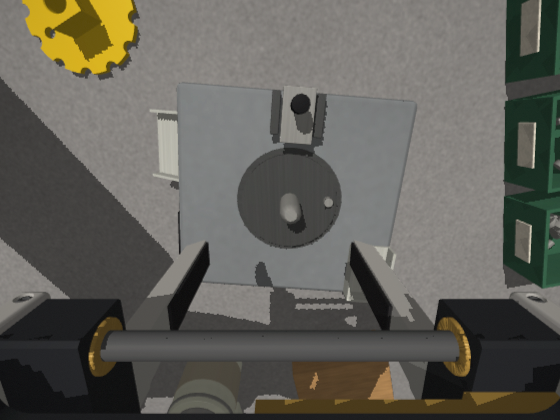

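Run:
```python
from h import *
im=cv2.imread('pics/m1.png'); c=np.load("m1.npy",allow_pickle=True).item()
cr=cv2.resize(im[70:300,160:430],None,fx=2.9,fy=2.6,interpolation=cv2.INTER_CUBIC); cr=cv2.resize(im[80:280,170:430],None,fx=3,fy=3,interpolation=cv2.INTER_CUBIC); cv2.imwrite('pics/m1c.png',cr)
g=cv2.cvtColor(im,cv2.COLOR_BGR2GRAY).astype(int)
# radial edges of faceplate
pts=[]
for a in np.linspace(0,2*np.pi,120,endpoint=False):
    r=np.arange(40,62,0.5); x=289+r*np.cos(a); y=198+r*np.sin(a)*0.95
    p=cv2.remap(g.astype(np.float32),x.astype(np.float32)[None],y.astype(np.float32)[None],cv2.INTER_LINEAR)[0]
    d=p[4:]-p[:-4]; i=d.argmax()
    if d[i]>20: pts.append((x[i+2],y[i+2]))
pts=np.array(pts,np.float32)
W=np.array([onz(c,u,v,78)[:2] for u,v in pts])
def fit(W):
    A=np.c_[2*W,np.ones(len(W))]; s=np.linalg.lstsq(A,(W**2).sum(1),rcond=None)[0]; return s[:2],np.sqrt(s[2]+s[:2]@s[:2])
for k in range(4):
    ce,r=fit(W); e=np.abs(np.hypot(*(W-ce).T)-r); W=W[e<max(1.0,2*np.median(e))]
print(len(pts),len(W),ce,r)
for n,u,v,z in [("pin",328,203,85.5),("sptop",289,200,124),("knobtop",300,103,122)]: print(n,onz(c,u,v,z))
q=[onz(c,u,v,70)[:2] for u,v in [(180,84),(415,103),(391,247),(180,283)]]
print(q,np.linalg.norm(q[1]-q[0]),(q[1]-q[0]),np.arctan2(*(q[1]-q[0])[::-1]),np.linalg.norm(q[3]-q[0]))
```

```text
120 104 [ 529.23684663 -238.59334359] 54.61227555577672
pin [ 568.19159455 -247.555071     85.5       ]
sptop [ 530.54097145 -226.03355298  124.        ]
knobtop [ 554.91264979 -148.34022912  122.        ]
[array([ 448.81384588, -106.13874701]), array([ 668.95190972, -168.9961416 ]), array([ 631.57040464, -317.60401142]), array([ 384.55006494, -313.87145049])] 228.93627760925563 [220.13806384 -62.85739459] -0.2781350411277237 217.4458774942861
```

View pics/m1c.png

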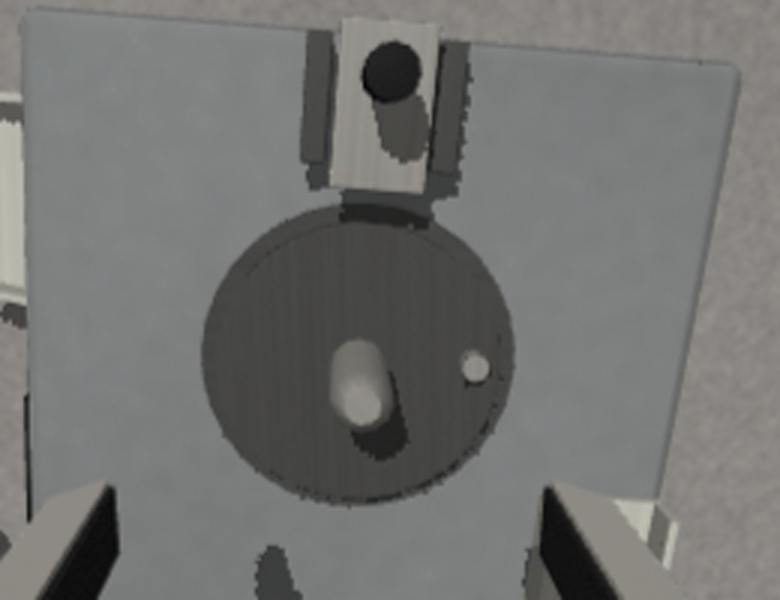

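Run:
```python
from h import *
im=cv2.imread('pics/m1.png'); c=np.load("m1.npy",allow_pickle=True).item()
g=cv2.GaussianBlur(cv2.cvtColor(im,cv2.COLOR_BGR2GRAY),(0,0),1).astype(float)
hs=cv2.cvtColor(im,cv2.COLOR_BGR2HSV); S=cv2.GaussianBlur(im[:,:,0].astype(float)-im[:,:,2],(0,0),1)
# blue-red difference: housing is bluish
print(S[60:110:5,220].round(),S[190,150:210:5].round())
P=[]
for x in list(range(190,270,4))+list(range(330,410,4)):
    col=S[60:130,x]; i=np.argmax(np.diff(col)); P.append((x,60+i+.5))
P=np.array(P); print("back",np.polyfit(P[:,0]-300,P[:,1],2),np.abs(P[:,1]-np.polyval(np.polyfit(P[:,0],P[:,1],1),P[:,0])).max())
Q=[]
for y in range(95,275,4):
    r=S[y,160:220]; i=np.argmax(np.diff(r)); Q.append((160+i+.5,y))
Q=np.array(Q); print("left",Q[::4].tolist())
T=[]
for y in range(110,240,4):
    r=S[y,370:430]; i=np.argmin(np.diff(r)); T.append((370+i+.5,y))
T=np.array(T); print("right",T[::4].tolist())
for L in (P,Q,T):
    a,b=L[0],L[-1]; print([onz(c,*x,70)[:2].round(1) for x in (a,b)])
```

```text
[-7. -7. -7. -7. -7. -2.  2.  2.  1.  2.] [-7. -7. -7. -7. -7. -7.  1.  1.  2.  2.  2.  2.]
back [1.30117426e-05 7.98200882e-02 9.11639083e+01] 0.5301546391752652
left [[176.5, 95.0], [176.5, 111.0], [177.5, 127.0], [177.5, 143.0], [177.5, 159.0], [178.5, 175.0], [178.5, 191.0], [178.5, 207.0], [177.5, 223.0], [178.5, 239.0], [196.5, 255.0], [186.5, 271.0]]
right [[416.5, 110.0], [412.5, 126.0], [409.5, 142.0], [406.5, 158.0], [403.5, 174.0], [400.5, 190.0], [397.5, 206.0], [393.5, 222.0], [390.5, 238.0]]
[array([ 458.6, -106.8]), array([ 660.6, -164. ])]
[array([ 442.5, -115. ]), array([ 396.6, -300.3])]
[array([ 669.9, -175.8]), array([ 632.1, -306.5])]
```

Run:
```python
from h import *
im=cv2.imread('pics/m1.png'); c=np.load("m1.npy",allow_pickle=True).item()
g=cv2.cvtColor(im,cv2.COLOR_BGR2GRAY)
print(g[194:212,320:338])
cr=cv2.resize(im[185:235,270:350],None,fx=9,fy=9,interpolation=cv2.INTER_NEAREST); cv2.imwrite('pics/m1d.png',cr)
for n,P in [("pintop",[568,-249,85.5]),("pinbase",[568,-249,78]),("sptop",[529.5,-239,124]),("spfoot",[529.5,-239,78])]: print(n,proj(c,P))
```

```text
[[ 70  69  71  72  71  72  71  68  68  70  70  70  71  70  69  67  62  71]
 [ 69  70  72  71  70  70  71  70  68  69  69  70  71  69  68  66  64  70]
 [ 70  69  71  72  71  78  80  85  82  77  72  70  71  69  68  67  68  70]
 [ 69  70  70  72  79  96  99 109 105  92  73  72  70  69  69  67  68  69]
 [ 69  70  71  77  91  97 114 119 121 110  90  80  71  69  68  67  67  70]
 [ 70  70  72  82  96  92 129 139 142 135 127 109  74  69  68  68  68  70]
 [ 70  70  72  85 103 127 141 140 139 135 137 135  97  68  69  67  68  70]
 [ 70  69  73  83 108 139 137 140 139 135 137 139 125  68  68  67  67  71]
 [ 69  69  71  80 116 136 137 141 139 135 136 141 129  66  68  67  68  70]
 [ 69  70  70  79 116 135 138 140 139 135 137 139 126  58  69  66  66  71]
 [ 68  70  71  73  91 134 138 140 139 135 137 136 106  46  69  65  62  70]
 [ 68  69  70  69  71 115 135 140 140 136 134 121  74  52  68  65  58  63]
 [ 68  70  70  70  65  62 111 124 123 118 110  81  71  68  68  65  57  52]
 [ 69  70  71  71  64  37  46  66  68  55  45  55  71  69  69  67  71  70]
 [ 69  70  72  71  65  39  49  49  48  48  55  71  71  68  69  67  69  70]
 [ 69  70  71  71  66  54  70  68  68  68  69  70  70  69  68  67  69  69]
 [ 69  70  70  71  69  71  70  68  67  69  70  71  70  68  68  65  70  70]
 [ 69  70  71  71  69  72  69  69  68  69  70  70  70  68  67  64  70  69]]
pintop [328.03302577 204.36641521]
pinbase [326.90992338 202.41146864]
sptop [290.63577176 213.89187885]
spfoot [289.07308571 200.52076087]
```

View pics/m1d.png

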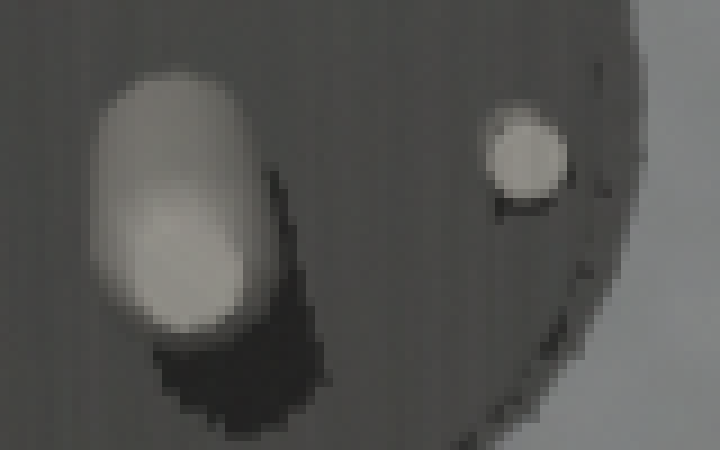

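Run:
```python
from h import *
c=np.load("m1.npy",allow_pickle=True).item()
p=onz(c,328.05,202.5,85.5); s=onz(c,290.6,215,124)
for cc in (s,np.array([529.2,-238.6,0])):
    d=(p-cc)[:2]; print(p,cc,np.hypot(*d),np.arctan2(*d[::-1]))
t=calibration("top"); print(onz(t,130+621/3-.33,170+157/3-.33,124), onz(t,130+623/3-.33,170+122/3-.33,85.5),onz(t,130+256/3-.33,170+222/3-.33,8),onz(t,130+243/3-.33,170+185/3-.33,8))
print(delta([486,134,160],down(0.34)))
```

```text
[ 568.32377884 -247.04011486   85.5       ] [ 529.26926282 -240.02025663  124.        ] 39.68039352834027 -0.17784603527913895
[ 568.32377884 -247.04011486   85.5       ] [ 529.2 -238.6    0. ] 40.02381302717917 -0.2124723865955905
[ 529.02153995 -239.07581773  124.        ] [ 570.03924692 -247.96152761   85.5       ] [486.33037261 134.26729315   8.        ] [526.08506705 147.70636149   8.        ]
(array([-0.17290679, -0.00028744,  0.00034098]), array([ 0.15155625, -0.35901445, -1.20215363]))
```

```bash
python3 -m handwheel '[[-0.04,0,0,0.02,-0.07,-0.2,1],[-0.08,0,0,0.05,-0.14,-0.4,1],[-0.12,0,0,0.08,-0.21,-0.6,1],[-0.15,0,0,0.12,-0.28,-0.8,1],[-0.173,0,0,0.15,-0.35,-1,1],[-0.173,0,0,0.15,-0.36,-1,1],[-0.173,0,0,0.15,-0.36,-1,1]]'
python3 - <<'E'
from h import *
print(delta([486,134,140],down(0.325)))
E
```

```text
clock: 2.33
eef_pos: [473.5, 73.8, 160.7]
eef_rot: [-2.647, 1.57, 2.404]
wrist_force: [0.8, -0.7, 0.4]
finger_gap: 93.6
(array([ 0.00454175, -0.00024388,  0.00013367]), array([ 0.06917059,  0.10618665, -0.17533056]))
```

```bash
python3 -m handwheel '[[0.0045,0,0,0.069,0.106,-0.175,1],[0.0045,0,0,0.069,0.106,-0.175,1],[0.0045,0,0,0.069,0.106,-0.175,1]]'
python3 - <<'E'
from h import *
s=telemetry.read_state(); c=calibration("wrist"); im=camera("wrist")[:,:,::-1]
print(s["eef_pos"],s["qd"].round(4)); np.save("d1.npy",c,allow_pickle=True); cv2.imwrite("pics/d1.png",im)
E
```

```text
clock: 2.7
eef_pos: [486.4, 132.3, 140.3]
eef_rot: [-2.481, 1.57, 2.555]
wrist_force: [0.5, -0.9, 0.5]
finger_gap: 93.9
[486.42650896 132.32775888 140.25578549] [-0.0099 -0.0136  0.0043  0.0004 -0.0003  0.0001]
```

View pics/d1.png

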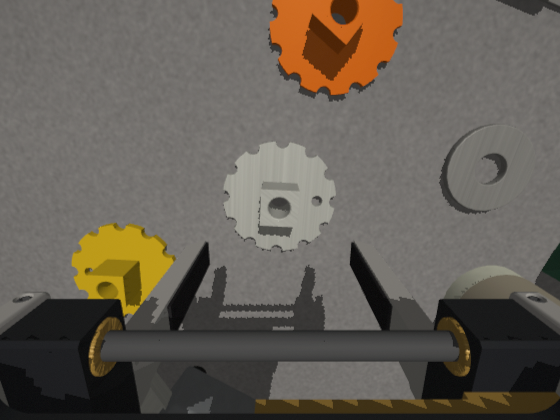

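Run:
```python
from h import *
im=cv2.imread('pics/d1.png'); c=np.load("d1.npy",allow_pickle=True).item()
cv2.imwrite('pics/d1c.png',cv2.resize(im[135:260,215:345],None,fx=5,fy=4.6,interpolation=cv2.INTER_NEAREST))
cv2.imwrite('pics/d1c.png',cv2.resize(im[138:258,215:345],None,fx=5,fy=5,interpolation=cv2.INTER_CUBIC))
# disc mask -> contour hull -> circle on z=8
m=((im.min(2)>150)).astype(np.uint8); 
m[:, :215]=0; m[:,345:]=0; m[:135]=0; m[258:]=0
cs,_=cv2.findContours(m,cv2.RETR_EXTERNAL,cv2.CHAIN_APPROX_NONE); k=max(cs,key=cv2.contourArea)
h=cv2.convexHull(k)[:,0,:].astype(float)
W=np.array([onz(c,u,v,8)[:2] for u,v in h])
A=np.c_[2*W,np.ones(len(W))]; s=np.linalg.lstsq(A,(W**2).sum(1),rcond=None)[0]; print(s[:2],np.sqrt(s[2]+s[:2]@s[:2]))
```

```text
[476.67259337 141.30909738] 52.066337931244874
```

View pics/d1c.png

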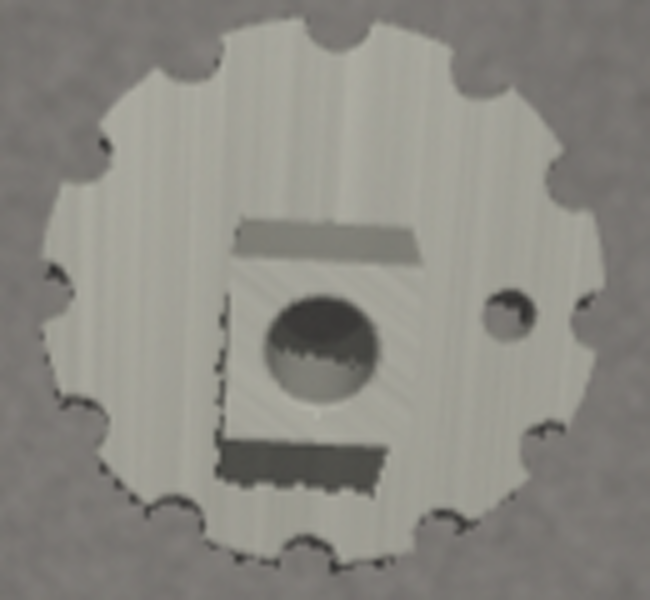

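Run:
```python
from h import *
c=np.load("d1.npy",allow_pickle=True).item()
P=lambda x,y,z:onz(c,215+x/5-.5,138+y/5-.5,z)
b=P(321,350,44); h=P(509,315,8); print(b,h,np.hypot(*(h-b)[:2]),np.arctan2(*(h-b)[:2][::-1]))
q=[P(*a,44)[:2] for a in [(232,260),(422,265),(412,449),(224,440)]]
print(q,np.mean(q,0))
for i in range(4):
    d=q[(i+1)%4]-q[i]; print(np.hypot(*d),np.arctan2(*d[::-1]))
d=[P(*a,8)[:2] for a in [(303,18),(595,350),(270,562),(42,260)]]; print(d)
print(np.arctan2(*(P(412,230,8)-P(240,220,8))[:2][::-1]))
```

```text
[484.02149817 137.24867726  44.        ] [522.83975162 147.24409111   8.        ] 40.084474538060455 0.25201801581363525
[array([462.80565951, 148.52785025]), array([496.59989303, 158.86153836]), array([507.01525132, 123.92850008]), array([472.03269919, 114.13613057])] [484.61337576 136.36350482]
35.33886428231715 0.2967534395755166
36.45266590213261 -1.28103572580829
36.327254979279594 -2.868656717291203
35.607985672614724 1.8329159762691107
[array([461.78402803, 191.98327668]), array([543.08693157, 145.8297814 ]), array([492.20584704,  76.40003818]), array([425.24429216, 127.16540823])]
0.2646394007018995
```

Run:
```python
from h import *
print(delta([484.3,136.7,20.5],down(0.278)))
```

```text
(array([ 1.43675678e-02, -1.50377997e-04, -2.24542205e-05]), array([ 0.3998679 , -0.00203831, -0.01617748]))
```

```bash
python3 -m handwheel '[[0.0144,0,0,0.1,-0.002,-0.016,1],[0.0144,0,0,0.22,-0.002,-0.016,1],[0.0144,0,0,0.32,-0.002,-0.016,1],[0.0144,0,0,0.38,-0.002,-0.016,1],[0.0144,0,0,0.4,-0.002,-0.016,1],[0.0144,0,0,0.4,-0.002,-0.016,1],[0.0144,0,0,0.4,-0.002,-0.016,1]]'
python3 - <<'E'
from h import *
s=telemetry.read_state(); print(s["qd"].round(4),delta([484.3,136.7,20.5],down(0.278)))
cv2.imwrite("pics/d2.png",camera("wrist")[:,:,::-1])
E
```

```text
clock: 3.62
eef_pos: [484.9, 136.4, 21.4]
eef_rot: [1.774, 1.569, 0.481]
wrist_force: [-1.0, 0.4, -0.3]
finger_gap: 93.9
[ 0.0032 -0.0015  0.002  -0.0003 -0.002   0.0009] (array([-0.00018029, -0.00010358, -0.00050219]), array([ 0.00310664, -0.0017409 , -0.0014512 ]))
```

View pics/d2.png

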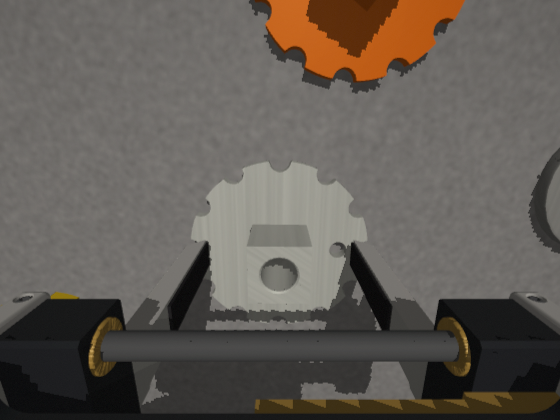

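```bash
python3 -m handwheel '[[0,0,0,0,0,0,0.3],[0,0,0,0,0,0,0.3],[0,0,0,0,0,0,0.3],[0,0,0,0,0,0,0.3],[0,0,0,0,0,0,0.3],[0,0,0,0,0,0,0.3],[0,0,0,0,0,0,0.3],[0,0,0,0,0,0,0.3]]' 40
python3 - <<'E'
from h import *
print(telemetry.read_state()["wrist_force"])
cv2.imwrite("pics/d3.png",camera("wrist")[:,:,::-1])
E
```

```text
clock: 4.68
eef_pos: [484.8, 136.5, 21.3]
eef_rot: [1.862, 1.569, 0.569]
wrist_force: [-0.1, 0.8, 0.3]
finger_gap: 35.7
[-0.10010824  0.81841742  0.29173648]
```

View pics/d3.png

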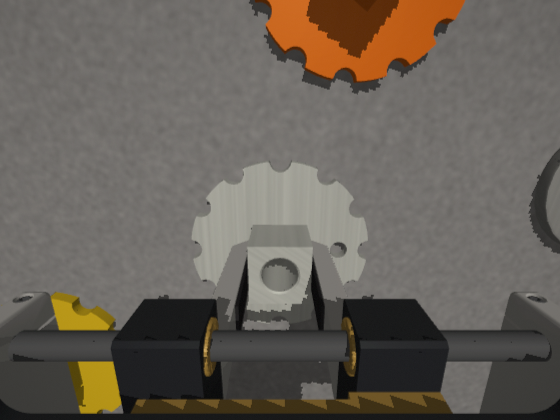

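```bash
python3 -m handwheel '[[0,0,0,-0.03,0,0,0.3],[0,0,0,-0.08,0,0,0.3],[0,0,0,-0.18,0,0,0.3],[0,0,0,-0.3,0,0,0.3],[0,0,0,-0.42,0,0,0.3],[0,0,0,-0.5,0,0,0.3],[0,0,0,-0.5,0,0,0.3],[0,0,0,-0.5,0,0,0.3]]'
python3 - <<'E'
from h import *
c=calibration("wrist"); s=telemetry.read_state(); im=camera("wrist")[:,:,::-1]
print(s["wrist_force"],delta([529.2,-239.5,172],down(-0.19)))
R=Ro.from_euler('xyz',s["eef_rot"]).as_matrix(); print(R.round(4))
cv2.imwrite("pics/d4.png",im);cv2.imwrite('pics/d4c.png',cv2.resize(im[215:335,215:345],None,fx=5,fy=5,interpolation=cv2.INTER_CUBIC)); np.save("d4.npy",c,allow_pickle=True)
E
```

```text
clock: 5.72
eef_pos: [484.1, 136.3, 170.5]
eef_rot: [2.77, 1.57, 1.477]
wrist_force: [-0.6, 0.9, -5.0]
finger_gap: 35.8
[-0.61895325  0.91361763 -5.03179824] (array([ 1.48845476e-01, -1.24264138e-04,  1.85377893e-04]), array([-0.00636036, -0.19859462,  1.24596927]))
[[ 0.000e+00  9.617e-01  2.741e-01]
 [ 5.000e-04  2.741e-01 -9.617e-01]
 [-1.000e+00  2.000e-04 -5.000e-04]]
```

View pics/d4c.png

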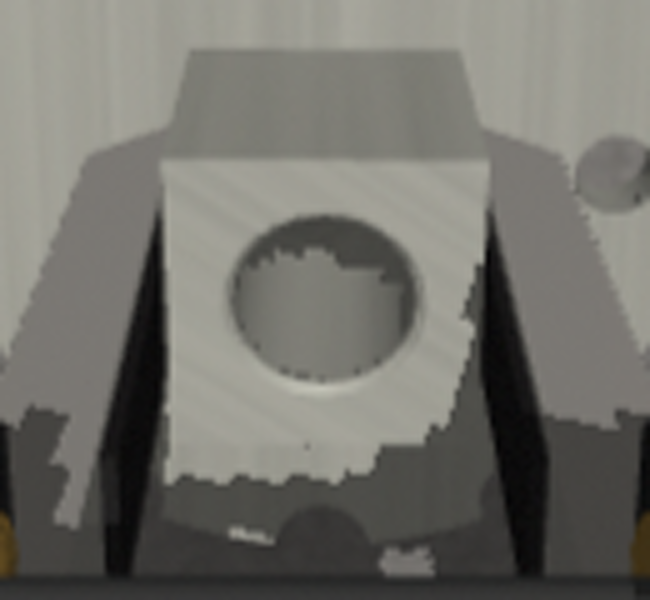

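Run:
```python
from h import *
c=np.load("d4.npy",allow_pickle=True).item(); s=telemetry.read_state(); R=Ro.from_euler('xyz',s["eef_rot"])
b=onz(c,279.5,274.1,s["eef_pos"][2]+22.7); print(b, R.inv().apply(b-s["eef_pos"]))
h=onz(c,215+610/5-.5,215+177/5-.5,s["eef_pos"][2]-13.3); print(R.inv().apply(h-s["eef_pos"]))
```

```text
[483.78273184 137.63150509 192.95442484] [-22.69935478   0.08996708  -1.35905631]
[13.28141756 39.05995207  0.31084281]
```

```bash
python3 -m handwheel '[[0.02,0,0,-0.005,-0.02,0.12,0.3],[0.05,0,0,-0.005,-0.06,0.3,0.3],[0.08,0,0,-0.005,-0.1,0.5,0.3],[0.1,0,0,-0.005,-0.13,0.7,0.3],[0.12,0,0,-0.005,-0.16,0.85,0.3],[0.14,0,0,-0.005,-0.18,1,0.3],[0.149,0,0,-0.005,-0.2,1,0.3],[0.149,0,0,-0.005,-0.2,1,0.3]]'
python3 - <<'E'
from h import *
print(delta([529.05,-240,172],down(-0.19)))
E
```

```text
clock: 6.78
eef_pos: [507.9, -168.3, 170.7]
eef_rot: [-1.864, 1.568, 2.657]
wrist_force: [0.5, 0.5, -4.3]
finger_gap: 35.7
(array([-0.00024531, -0.00024569,  0.00081162]), array([-0.00491607,  0.11449841,  0.22121058]))
```

```bash
python3 -m handwheel '[[0,0,0,-0.005,0.04,0.08,0.3],[0,0,0,-0.005,0.08,0.16,0.3],[0,0,0,-0.005,0.115,0.221,0.3],[0,0,0,-0.005,0.115,0.221,0.3],[0,0,0,-0.005,0.115,0.221,0.3]]'
python3 - <<'E'
from h import *
c=calibration("wrist"); s=telemetry.read_state(); im=camera("wrist")[:,:,::-1]
print(s["wrist_force"],delta([529.05,-240,172],down(-0.19)))
cv2.imwrite("pics/s1.png",im)
cv2.imwrite("pics/s1s.png",cv2.resize(camera("side")[100:240,210:360,::-1],None,fx=4,fy=4,interpolation=cv2.INTER_CUBIC))
E
```

```text
clock: 7.4
eef_pos: [529.2, -238.7, 171.7]
eef_rot: [-1.92, 1.567, 2.603]
wrist_force: [0.1, 0.2, -3.5]
finger_gap: 35.8
[ 0.10331342  0.22080846 -3.54482626] (array([ 0.0002201 , -0.00032562,  0.00094044]), array([-0.00033054,  0.00036728,  0.00415605]))
```

View pics/s1.png

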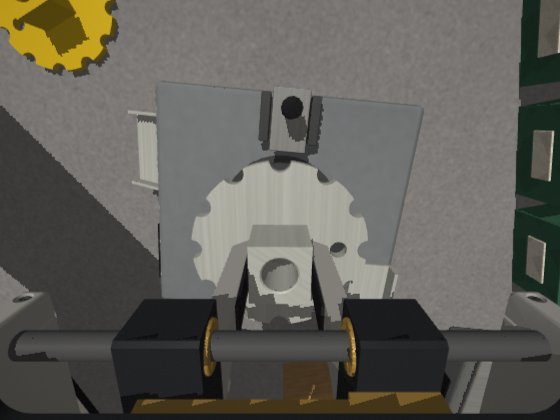

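View pics/s1s.png

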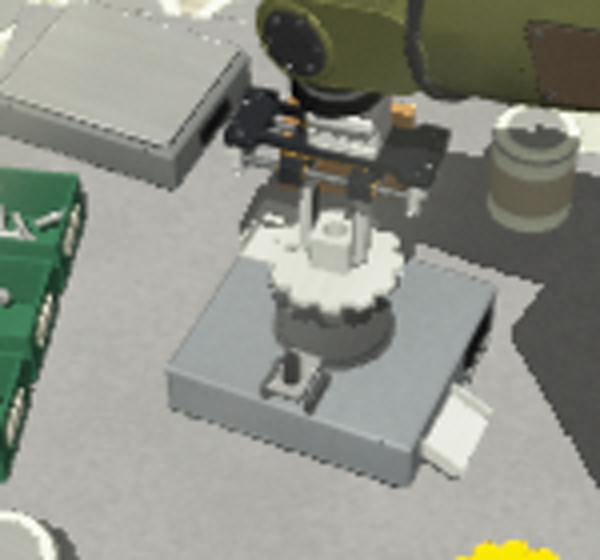

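```bash
python3 -m handwheel '[[0,0,0,0.03,0,0.003,0.3],[0,0,0,0.06,0,0.004,0.3],[0,0,0,0.08,0,0.004,0.3],[0,0,0,0.085,0,0.004,0.3],[0,0,0,0.09,0,0.004,0.3],[0,0,0,0.095,0,0.004,0.3]]'
python3 - <<'E'
from h import *
s=telemetry.read_state(); print(s["wrist_force"],s["moment"],s["eef_pos"])
im=camera("wrist")[:,:,::-1]; cv2.imwrite("pics/s2.png",cv2.resize(im[200:340,200:360],None,fx=4,fy=4))
E
```

```text
clock: 8.25
eef_pos: [529.0, -240.1, 143.7]
eef_rot: [-1.903, 1.568, 2.62]
wrist_force: [0.1, 0.3, -4.1]
finger_gap: 35.7
[ 0.12781154  0.2924865  -4.06929507] [-0.06149802 -0.03246643 -0.02184596] [ 528.9996874  -240.10615502  143.66638386]
```

View pics/s2.png

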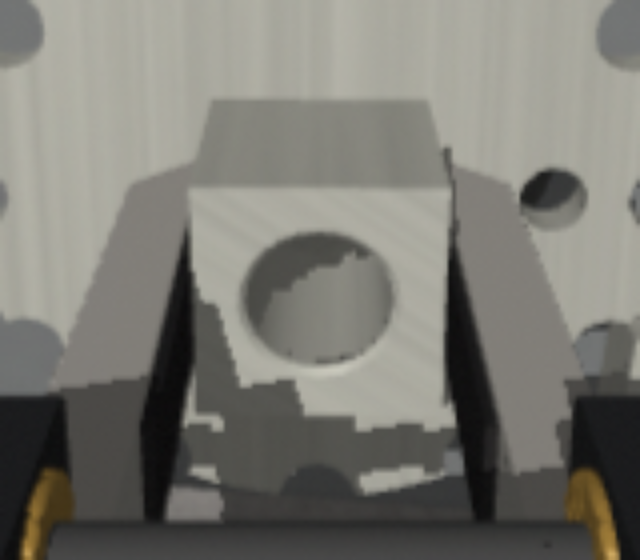

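Underside at ~122 mm, no contact yet; in 6 mm steps past the taper.

```bash
python3 -m handwheel '[[0,0,0,0.007,0,0,0.3],[0,0,0,0.014,0,0,0.3],[0,0,0,0.02,0,0,0.3],[0,0,0,0.02,0,0,0.3]]'
python3 - <<'E'
from h import *
s=telemetry.read_state(); print(s["wrist_force"],s["moment"],s["eef_pos"])
E
```

```text
clock: 8.8
eef_pos: [528.9, -240.0, 137.3]
eef_rot: [-1.901, 1.568, 2.622]
wrist_force: [0.3, -0.5, -4.4]
finger_gap: 35.6
[ 0.30725624 -0.47269139 -4.38346508] [-0.0089027  -0.11759961 -0.06155548] [ 528.86889787 -240.02850472  137.28739138]
```

```bash
python3 -m handwheel '[[0,0,0,0.01,0,0,0.3],[0,0,0,0.02,0,0,0.3],[0,0,0,0.03,0,0,0.3],[0,0,0,0.03,0,0,0.3]]'
python3 - <<'E'
from h import *
s=telemetry.read_state(); print(s["wrist_force"],s["moment"],s["eef_pos"])
im=camera("wrist")[:,:,::-1]; cv2.imwrite("pics/s3.png",cv2.resize(im[200:340,200:360],None,fx=4,fy=4))
E
```

```text
clock: 9.3
eef_pos: [528.8, -240.0, 128.0]
eef_rot: [-1.884, 1.568, 2.639]
wrist_force: [0.7, -0.7, -4.5]
finger_gap: 35.9
[ 0.66146285 -0.71817198 -4.54166834] [-0.09301686 -0.18100546 -0.04296882] [ 528.79614932 -240.01676939  127.98042943]
```

View pics/s3.png

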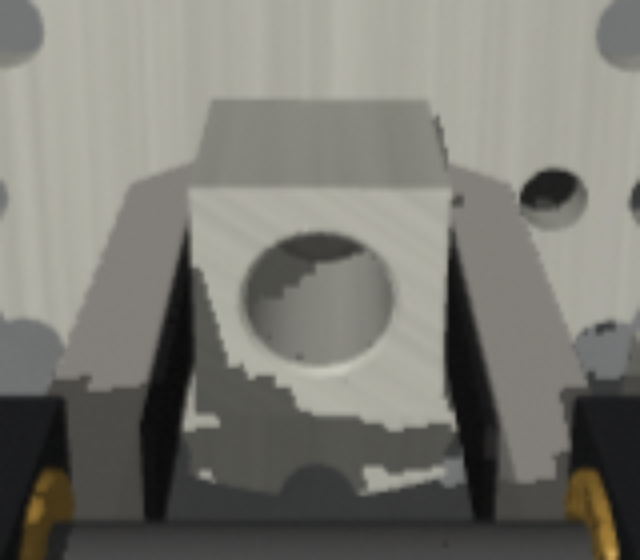

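```bash
python3 -m handwheel '[[0,0,0,0.015,0,0,0.3],[0,0,0,0.03,0,0,0.3],[0,0,0,0.045,0,0,0.3],[0,0,0,0.058,0,0,0.3],[0,0,0,0.06,0,0,0.3]]'
python3 - <<'E'
from h import *
s=telemetry.read_state(); print(s["wrist_force"],s["moment"],s["eef_pos"],Ro.from_euler('xyz',s["eef_rot"]).as_matrix()[:2,1])
im=camera("wrist")[:,:,::-1]; cv2.imwrite("pics/s4.png",cv2.resize(im[200:340,200:360],None,fx=4,fy=4))
E
```

```text
clock: 9.98
eef_pos: [528.8, -240.0, 109.9]
eef_rot: [-1.878, 1.567, 2.645]
wrist_force: [2.0, -1.4, -3.6]
finger_gap: 35.9
[ 1.97044462 -1.36486914 -3.59564339] [-0.20122586 -0.17936418  0.00265747] [ 528.75194366 -240.03793796  109.88477284] [ 0.98208518 -0.18841114]
```

View pics/s4.png

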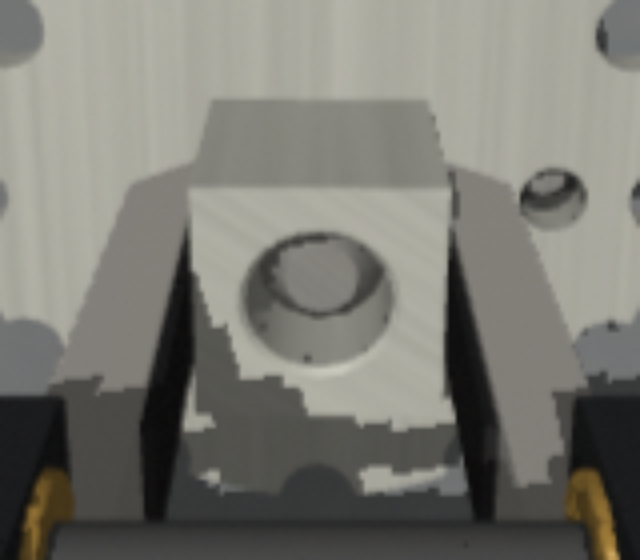

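```bash
python3 -m handwheel '[[0,0,0,0.005,0,0,0.3],[0,0,0,0.01,0,0,0.3],[0,0,0,0.013,0,0,0.3],[0,0,0,0.013,0,0,0.3]]'
python3 - <<'E'
from h import *
s=telemetry.read_state(); print(s["wrist_force"],s["moment"],s["eef_pos"],Ro.from_euler('xyz',s["eef_rot"]).as_matrix()[:2,1])
im=camera("wrist")[:,:,::-1]; cv2.imwrite("pics/s5.png",cv2.resize(im[220:270,310:360],None,fx=8,fy=8,interpolation=cv2.INTER_CUBIC))
E
```

```text
clock: 10.52
eef_pos: [528.7, -240.0, 106.0]
eef_rot: [-1.884, 1.567, 2.639]
wrist_force: [0.9, -0.8, -5.0]
finger_gap: 35.8
[ 0.93278198 -0.81555189 -5.02741645] [-0.21896966 -0.34893002 -0.01795051] [ 528.74776521 -239.99864533  106.01113103] [ 0.98209705 -0.18834942]
```

View pics/s5.png

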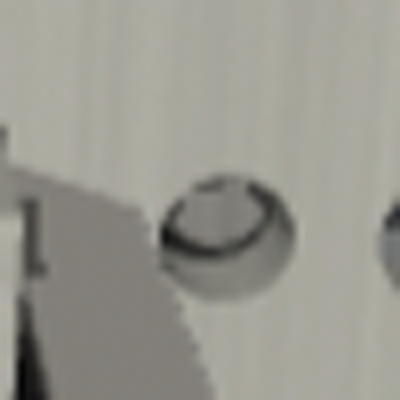

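```bash
python3 -m handwheel '[[0,0,0,0.003,0,0,0.3],[0,0,0,0.006,0,0,0.3],[0,0,0,0.006,0,0,0.3]]'
python3 - <<'E'
from h import *
s=telemetry.read_state(); print(s["wrist_force"],s["moment"],s["eef_pos"],Ro.from_euler('xyz',s["eef_rot"]).as_matrix()[:2,1])
E
```

```text
clock: 10.95
eef_pos: [528.7, -240.0, 104.2]
eef_rot: [-1.892, 1.568, 2.631]
wrist_force: [1.7, -0.4, -5.4]
finger_gap: 35.4
[ 1.74960644 -0.35243823 -5.36455619] [-0.2202115  -0.330372   -0.02100052] [ 528.74898356 -240.01977996  104.1542351 ] [ 0.98208412 -0.18841762]
```

```bash
python3 -m handwheel '[[0,0,0,0.004,0,0,0.3],[0,0,0,0.008,0,0,0.3],[0,0,0,0.011,0,0,0.3],[0,0,0,0.011,0,0,0.3]]'
python3 - <<'E'
from h import *
s=telemetry.read_state(); print(s["wrist_force"],s["moment"],s["eef_pos"],Ro.from_euler('xyz',s["eef_rot"]).as_matrix()[:2,1])
E
```

```text
clock: 11.45
eef_pos: [528.7, -240.0, 100.8]
eef_rot: [-1.876, 1.567, 2.647]
wrist_force: [1.2, -1.3, -5.5]
finger_gap: 35.5
[ 1.16743921 -1.26182706 -5.49291391] [-0.2708114  -0.34726872 -0.0273146 ] [ 528.73302828 -240.01710047  100.75311074] [ 0.98209617 -0.1883534 ]
```

```bash
python3 -m handwheel '[[0,0,0,0.003,0,0,0.3],[0,0,0,0.005,0,0,0.3],[0,0,0,0.006,0,0,0.3],[0,0,0,0.006,0,0,0.3]]'
python3 - <<'E'
from h import *
s=telemetry.read_state(); print(s["wrist_force"],s["moment"],s["eef_pos"],Ro.from_euler('xyz',s["eef_rot"]).as_matrix()[:2,1])
im=camera("wrist")[:,:,::-1]; cv2.imwrite("pics/s6.png",cv2.resize(im[130:340,160:400],None,fx=3.3,fy=2.8,interpolation=cv2.INTER_CUBIC)[:600,:800])
E
```

```text
clock: 11.95
eef_pos: [528.8, -240.0, 99.4]
eef_rot: [-1.869, 1.568, 2.654]
wrist_force: [-4.0, 1.2, 4.8]
finger_gap: 36.0
[-4.04937438  1.16094061  4.81197034] [0.06710226 0.42597239 0.02273208] [ 528.75166339 -240.04065853   99.41959596] [ 0.98209568 -0.18836057]
```

View pics/s6.png

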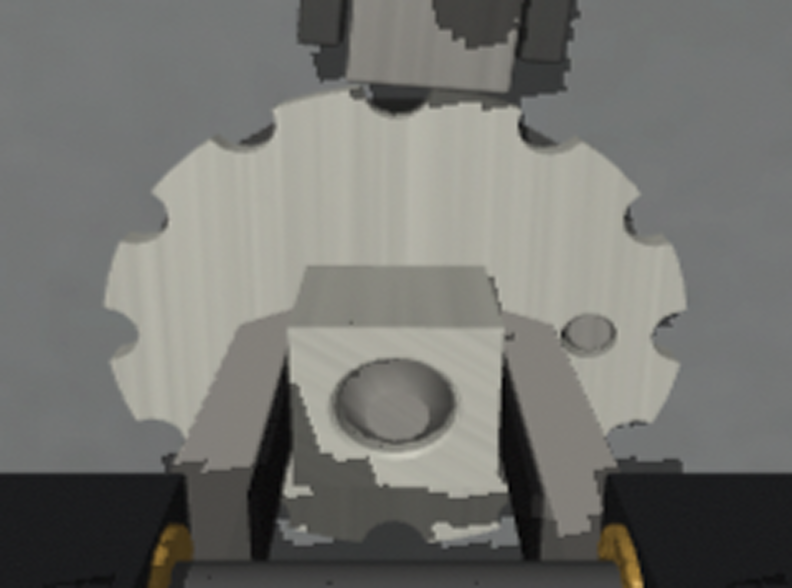

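```bash
python3 -m handwheel '[[0,0,0,0,0,0,0.6],[0,0,0,0,0,0,0.6],[0,0,0,0,0,0,0.6],[0,0,0,-0.01,0,0,0.6],[0,0,0,-0.06,0,0,0.6],[0,0,0,-0.15,0,0,0.6],[0,0,0,-0.25,0,0,0.6],[0,0,0,-0.35,0,0,0.6],[0,0,0,-0.35,0,0,0.6],[0,0,0,-0.35,0,0,0.6]]'
python3 - <<'E'
from h import *
s=telemetry.read_state(); print(s["wrist_force"],s["eef_pos"])
c=calibration("wrist"); im=camera("wrist")[:,:,::-1]; cv2.imwrite("pics/s7.png",im); np.save("s7.npy",c,allow_pickle=True)
cv2.imwrite("pics/s7s.png",cv2.resize(camera("side")[120:240,220:350,::-1],None,fx=5,fy=5,interpolation=cv2.INTER_CUBIC))
E
```

```text
clock: 13.25
eef_pos: [528.8, -240.1, 204.1]
eef_rot: [-1.87, 1.567, 2.653]
wrist_force: [-0.1, -0.2, 0.0]
finger_gap: 56.4
[-0.1147542  -0.2131349   0.03083473] [ 528.80958739 -240.07206905  204.11881015]
```

View pics/s7.png

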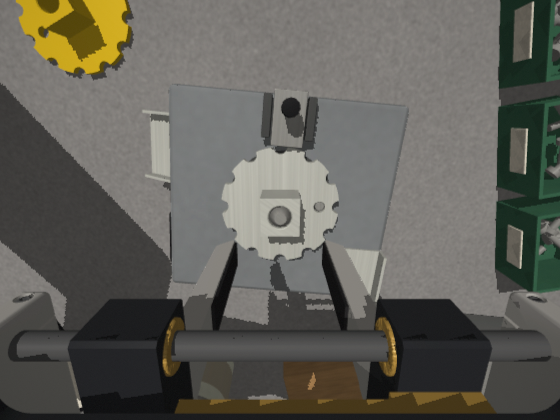

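View pics/s7s.png

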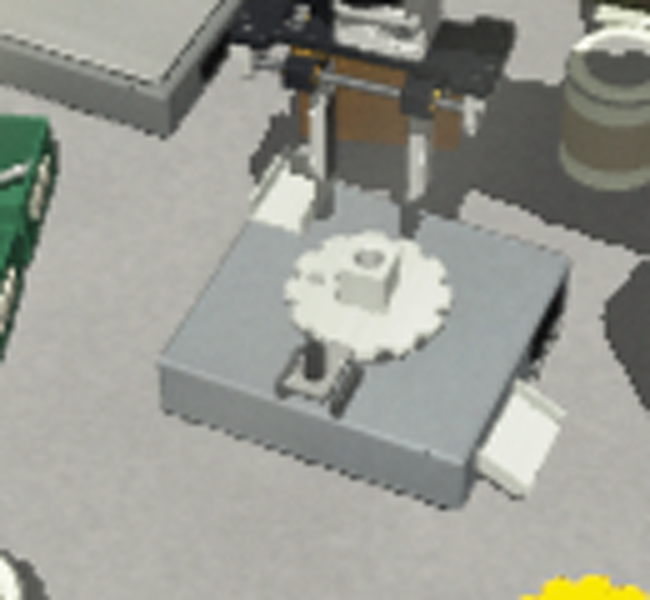

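Run:
```python
from h import *
c=np.load("s7.npy",allow_pickle=True).item(); im=cv2.imread("pics/s7.png")
m=(im.max(2)<45).astype(np.uint8); m[:92]=0;m[122:]=0;m[:,275:]=m[:,275:];m[:,:280]=0;m[:,302:]=0
n,l,st,ce=cv2.connectedComponentsWithStats(m); print(st,ce)
k=1+np.argmax(st[1:,4]); print(onz(c,*ce[k],122), onz(c,279.5,215,122))
print(delta([555,-147.5,150],down(-0.275)))
print(delta([555,-147.5,107],down(-0.275)))
```

```text
[[     0      0    560    420 234916]
 [   282     98     18     20    284]] [[279.4869613  209.62336324]
 [290.28521127 107.45774648]]
[ 555.0923116  -148.93344326  122.        ] [ 529.19650538 -237.51418298  122.        ]
(array([ 0.02722547, -0.00037478,  0.00143791]), array([ 0.17862486,  0.02890316, -0.31910776]))
(array([ 0.02722547, -0.00037478,  0.00143791]), array([ 0.32195663,  0.02954264, -0.31891153]))
```

```bash
python3 -m handwheel '[[0.01,0,0,0,0.01,-0.1,0.6],[0.02,0,0,0,0.02,-0.2,0.6],[0.0272,0,0,0.05,0.03,-0.29,0.6],[0.0272,0,0,0.12,0.03,-0.316,0.6],[0.0272,0,0,0.18,0.03,-0.316,0.6],[0.0272,0,0,0.18,0.03,-0.316,0.6],[0.0272,0,0,0.18,0.03,-0.316,0.6]]'
python3 - <<'E'
from h import *
s=telemetry.read_state(); print(delta([555,-148.3,107],down(-0.275)))
im=camera("wrist")[:,:,::-1]; cv2.imwrite("pics/k1.png",im)
E
```

```text
clock: 14.22
eef_pos: [555.3, -149.1, 150.1]
eef_rot: [-1.804, 1.567, 2.633]
wrist_force: [0.5, -0.0, 0.9]
finger_gap: 56.7
(array([-0.00020484, -0.00029674,  0.00124837]), array([ 0.14373441, -0.00113924, -0.00205693]))
```

View pics/k1.png

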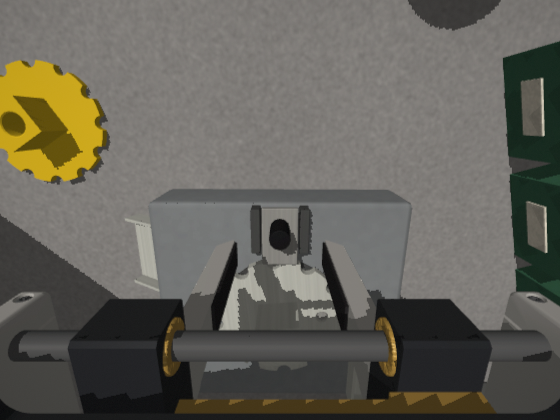

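```bash
python3 -m handwheel '[[0,0,0,0.05,-0.001,-0.002,0.6],[0,0,0,0.1,-0.001,-0.002,0.6],[0,0,0,0.13,-0.001,-0.002,0.6],[0,0,0,0.143,-0.001,-0.002,0.6],[0,0,0,0.143,-0.001,-0.002,0.6],[0,0,0,0.143,-0.001,-0.002,0.6]]'
python3 - <<'E'
from h import *
s=telemetry.read_state(); print(s["wrist_force"])
im=camera("wrist")[:,:,::-1]; cv2.imwrite("pics/k2.png",im)
E
```

```text
clock: 15.02
eef_pos: [555.3, -148.4, 107.8]
eef_rot: [-1.869, 1.568, 2.568]
wrist_force: [-0.4, 0.3, -0.2]
finger_gap: 56.9
[-0.37175616  0.28895277 -0.21222102]
```

View pics/k2.png

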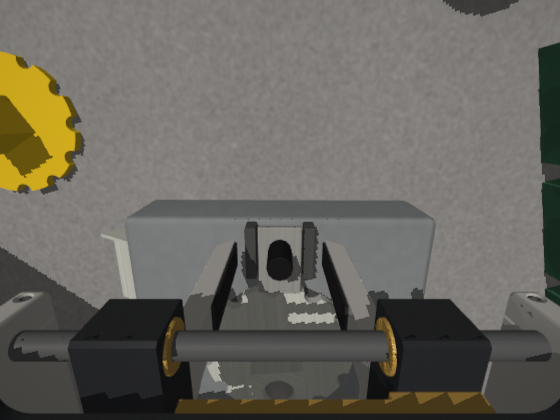

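```bash
python3 -m handwheel '[[0,0,0,0,0,0,0.1],[0,0,0,0,0,0,0.1],[0,0,0,0,0,0,0.1],[0,0,0,0,0,0,0.1],[0,0,0,0,0,0,0.1],[0,0,0,0,0,0,0.1]]' 40
python3 - <<'E'
from h import *
s=telemetry.read_state(); print(s["wrist_force"])
im=camera("wrist")[:,:,::-1]; cv2.imwrite("pics/k3.png",cv2.resize(im[200:340,200:360],None,fx=4,fy=4))
E
```

```text
clock: 15.82
eef_pos: [555.4, -148.4, 107.9]
eef_rot: [-1.887, 1.568, 2.55]
wrist_force: [0.5, -0.6, -0.7]
finger_gap: 14.8
[ 0.47225213 -0.58122976 -0.71941998]
```

View pics/k3.png

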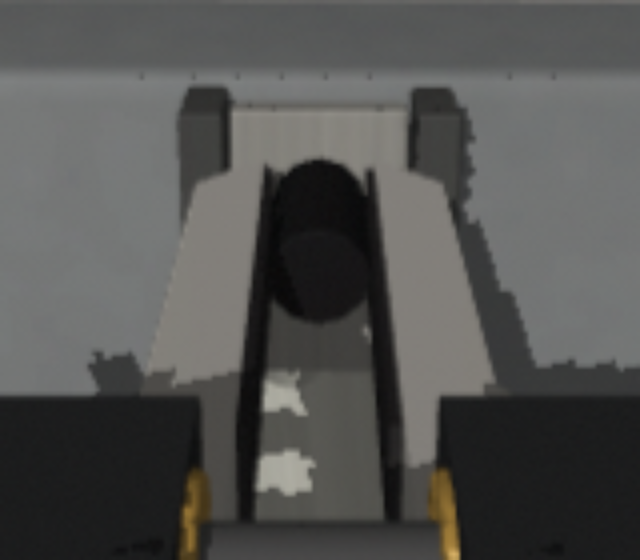

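```bash
python3 -m handwheel '[[0,0,0,0,0,0.008,0.1],[0,0,0,0,0,0.016,0.1],[0,0,0,0,0,0.024,0.1],[0,0,0,0,0,0.032,0.1],[0,0,0,0,0,0.04,0.1]]'
python3 - <<'E'
from h import *
s=telemetry.read_state(); print(s["wrist_force"],s["moment"])
im=camera("wrist")[:,:,::-1]; cv2.imwrite("pics/k4.png",cv2.resize(im[200:340,200:360],None,fx=4,fy=4))
E
```

```text
clock: 16.5
eef_pos: [552.0, -160.1, 107.9]
eef_rot: [-1.886, 1.568, 2.551]
wrist_force: [0.0, 2.4, 0.3]
finger_gap: 14.6
[0.03815707 2.40967341 0.33702574] [ 0.51478675 -0.09811182 -0.04190863]
```

View pics/k4.png

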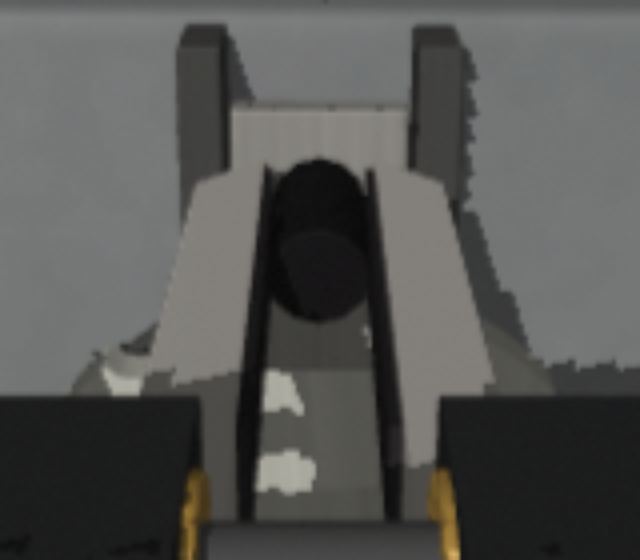

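```bash
python3 -m handwheel '[[0,0,0,0,0,0.006,0.1],[0,0,0,0,0,0.012,0.1],[0,0,0,0,0,0.018,0.1],[0,0,0,0,0,0.023,0.1],[0,0,0,0,0,0.023,0.1]]'
python3 - <<'E'
from h import *
s=telemetry.read_state(); print(s["wrist_force"],s["moment"])
E
```

```text
clock: 17.18
eef_pos: [550.0, -167.2, 107.9]
eef_rot: [-1.775, 1.568, 2.662]
wrist_force: [0.1, 0.9, -0.2]
finger_gap: 15.1
[ 0.06609399  0.92879679 -0.21612271] [0.20311579 0.02195916 0.05667377]
```

```bash
python3 -m handwheel '[[0,0,0,0,0,0.003,0.1],[0,0,0,0,0,0.006,0.1],[0,0,0,0,0,0.008,0.1],[0,0,0,0,0,0.008,0.1]]'
python3 - <<'E'
from h import *
s=telemetry.read_state(); print(s["wrist_force"],s["moment"])
im=camera("wrist")[:,:,::-1]; cv2.imwrite("pics/k5.png",cv2.resize(im[200:340,200:360],None,fx=4,fy=4))
E
```

```text
clock: 17.68
eef_pos: [549.9, -167.5, 107.9]
eef_rot: [-2.497, 1.566, 1.94]
wrist_force: [4.3, 15.8, 1.9]
finger_gap: 15.2
[ 4.32135094 15.82251483  1.86010121] [ 2.94500868 -0.81769984  0.02313649]
```

View pics/k5.png

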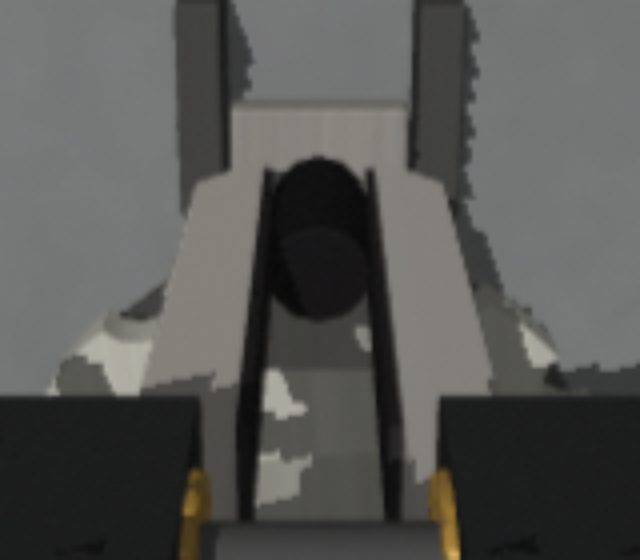

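```bash
python3 -m handwheel '[[0,0,0,0,0,0.002,0.4],[0,0,0,0,0,0,0.5],[0,0,0,0,0,0,0.5],[0,0,0,-0.02,0,0,0.5],[0,0,0,-0.1,0,0,0.5],[0,0,0,-0.2,0,0,0.5],[0,0,0,-0.3,0,-0.1,0.5],[0,0,0,-0.35,0,-0.2,0.5],[0,0,0,-0.35,0,-0.2,0.5],[0,0,0,-0.35,0,-0.2,0.5]]'
python3 - <<'E'
from h import *
s=telemetry.read_state(); print(s["wrist_force"])
c=calibration("wrist"); im=camera("wrist")[:,:,::-1]; cv2.imwrite("pics/e1.png",im); np.save("e1.npy",c,allow_pickle=True)
cv2.imwrite("pics/e1s.png",cv2.resize(camera("side")[130:230,230:350,::-1],None,fx=6,fy=6,interpolation=cv2.INTER_CUBIC))
E
```

```text
clock: 18.98
eef_pos: [566.0, -110.7, 212.6]
eef_rot: [-2.35, 1.566, 2.087]
wrist_force: [0.3, -0.8, -0.3]
finger_gap: 47.1
[ 0.25846228 -0.78533667 -0.34695218]
```

View pics/e1.png

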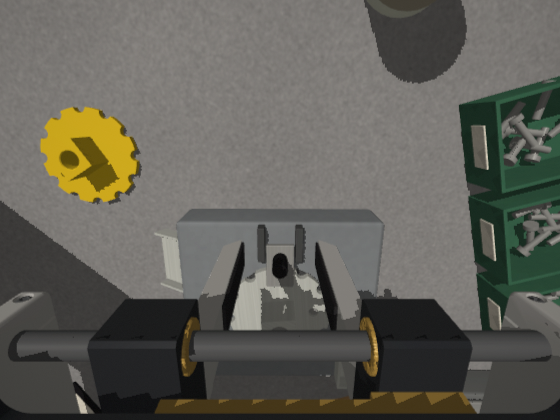

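View pics/e1s.png

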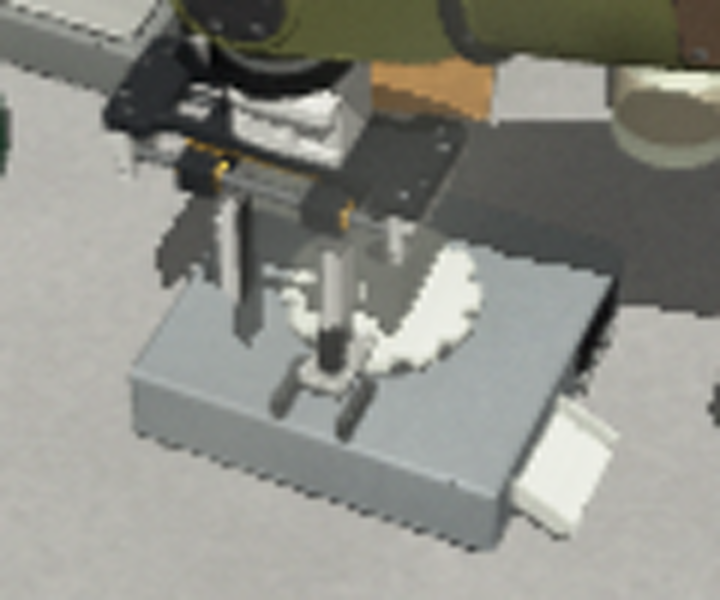

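Catch looks in; I back the tool away toward −y to get a clear view.

```bash
python3 -m handwheel '[[0,0,0,-0.05,0,0.12,0.5],[0,0,0,-0.05,0,0.25,0.5],[0,0,0,-0.05,0,0.4,0.5],[0,0,0,-0.05,0,0.44,0.5],[0,0,0,-0.05,0,0.44,0.5],[0,0,0,-0.05,0,0.44,0.5]]'
python3 - <<'E'
from h import *
s=telemetry.read_state(); print(s["wrist_force"])
c=calibration("wrist"); im=camera("wrist")[:,:,::-1]; cv2.imwrite("pics/e2.png",cv2.resize(im[60:290,150:430],None,fx=2.6,fy=2.6,interpolation=cv2.INTER_CUBIC)); cv2.imwrite("pics/e2f.png",im);np.save("e2.npy",c,allow_pickle=True)
cv2.imwrite("pics/e2s.png",cv2.resize(camera("side")[130:230,230:350,::-1],None,fx=6,fy=6,interpolation=cv2.INTER_CUBIC))
E
```

```text
clock: 19.82
eef_pos: [530.3, -237.2, 226.8]
eef_rot: [-2.297, 1.565, 2.14]
wrist_force: [0.8, 1.0, -0.2]
finger_gap: 46.8
[ 0.83547892  0.96770013 -0.2152106 ]
```

View pics/e2.png

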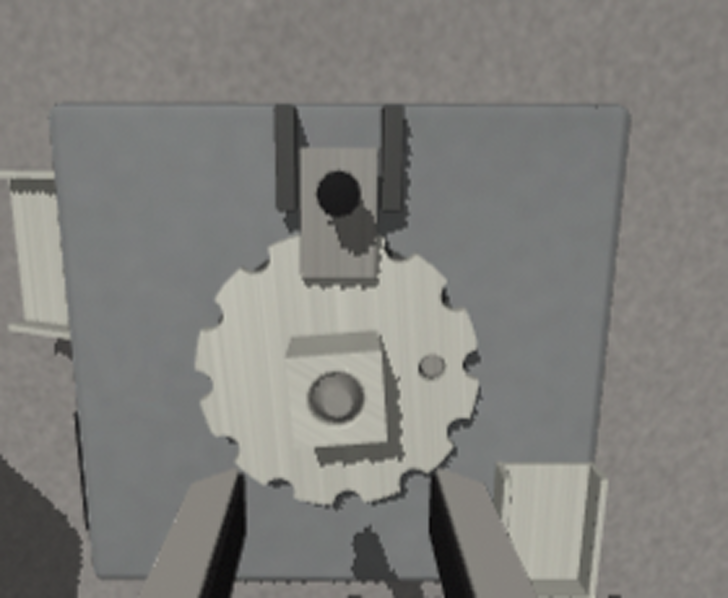

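View pics/e2s.png

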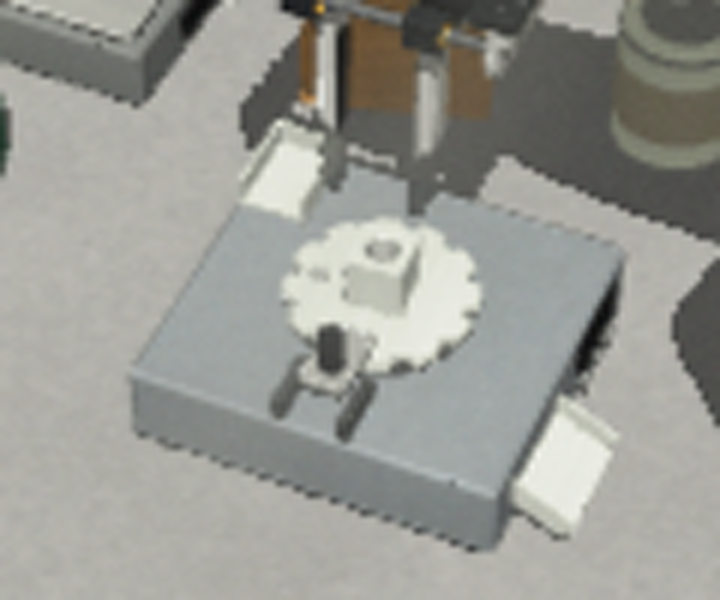

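Run:
```python
from h import *
c=np.load("e2.npy",allow_pickle=True).item()
k=onz(c,150+338/2.6-.3,60+194/2.6-.3,122);b=onz(c,150+335/2.6-.3,60+397/2.6-.3,122); print(k,b,np.hypot(*(k-b)[:2]))
from cell import order
print(telemetry.read_state()["wrist_force"]); print(order.sign_off())
```

```text
[ 549.94348973 -167.37873755  122.        ] [ 528.67205018 -238.61082774  122.        ] 74.34033100072922
[ 0.19625174 -0.40161391 -0.85912539]
the job is handed in; nothing more can be done
None
```

The counting disc is seated on the machine and the catch is slid in over its rim. I handed the job in at about 20 s on the robot's clock, with the arm clear of everything.

- **Disc:** I gripped the aluminium disc by its hub and lowered it over the spindle. I set its angle from where the camera saw the drive pin, about 0.1 rad round. It went over the pin on the first approach, so I never had to turn it to feel for the pin.
- **Seating:** The downward movement stopped at tool height 99.4 mm, against 99.3 mm expected for fully home. The pressing force on contact was about 10 N. The pictures show the pin filling its hole and the disc lying flat.
- **Catch:** I pinched the knob and slid the catch about 20 mm with roughly 3 N or less of resistance. It then hit a hard stop at about 16 N, and I let go.
- **Last checks:** The final picture shows the tongue over the rim. The knob measured 74.3 mm from the spindle axis by camera and 75.5 mm by the arm's position, against 76 mm expected. That difference is within camera error.
- **Not checked:** I touched nothing else on the counter, but I did not re-measure the other objects after the job.

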